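# Sort drive caddies in a sliding rack by their plungers

### The job

Sort the three drive caddies in the sliding rack by their plungers: push each caddy whose plunger is pushed right in back until it sits fully home against the rear stop, and slide each caddy whose plunger stands out, fully or only partly, forward until it rests against the front lip. Leave every plunger as you found it, leave the caddies lying flat in the lanes, and do not disturb the other things on the bench.

Things in the scene. Friction and masses are not known exactly. Their poses are not given: they have to be found in the camera images.
- rack: Fixed sliding rack, grey with bright aluminium rails, base 276 (x) x 338 (y) x 5 mm. Origin: on the bench under the middle of the lanes; +x points away from the robot, +y left. Three lanes along x, centred at y = +100, 0, -100 mm, 78 mm wide between low rails, open above; floor 5 mm, rail tops 15 mm above the bench. A narrow ledge on the right, outside the lanes.
- rear_stop (a point): Middle of the inner face of the rack's dark rear stop, across the far end of all lanes, at rack x = +125 mm, on the lane floor; the stop's top is 40 mm above the bench.
- front_lip (a point): Middle of the inner face of the rack's low front lip, across the near end of all lanes, at rack x = -125 mm, on the lane floor; its top is 15 mm above the bench, plungers pass over it.
- caddy_1: One of three identical grey drive caddies (aluminium top panel), housing 90 (x) x 70 (y) x 34 (z) mm, about 0.3 kg, loose in one of the lanes (any caddy in any lane). Origin: centre of the underside. Its +x end faces the rear stop; end faces at x = +45 and -45 mm. The plunger leaves the middle of the -x end, towards the robot. Against the rear stop its origin is at rack x = +80 mm, against the front lip at -80 mm.
- plunger_1 (a joint): Slide of caddy_1's plunger, in m: 0 = pushed right in, 0.036 = pulled fully out, between = partly out. Stem 10 mm wide, dark T-head 24 wide x 8 thick x 16 high mm, 11 to 27 mm above the caddy's underside; the housing's end face is bare from 12 to 35 mm either side of it. It stays where it is put; about 2 N shifts it.
- plunger_1_head (a point): Middle of the outer face of the T-head of caddy_1's plunger, 19 mm above the caddy's underside, 10 mm plus the slide's value ahead of the housing's front face.
- caddy_2: One of three identical grey drive caddies (aluminium top panel), housing 90 (x) x 70 (y) x 34 (z) mm, about 0.3 kg, loose in one of the lanes (any caddy in any lane). Origin: centre of the underside. Its +x end faces the rear stop; end faces at x = +45 and -45 mm. The plunger leaves the middle of the -x end, towards the robot. Against the rear stop its origin is at rack x = +80 mm, against the front lip at -80 mm.
- plunger_2 (a joint): Slide of caddy_2's plunger, in m: 0 = pushed right in, 0.036 = pulled fully out, between = partly out. Stem 10 mm wide, dark T-head 24 wide x 8 thick x 16 high mm, 11 to 27 mm above the caddy's underside; the housing's end face is bare from 12 to 35 mm either side of it. It stays where it is put; about 2 N shifts it.
- plunger_2_head (a point): Middle of the outer face of the T-head of caddy_2's plunger, 19 mm above the caddy's underside, 10 mm plus the slide's value ahead of the housing's front face.
- caddy_3: One of three identical grey drive caddies (aluminium top panel), housing 90 (x) x 70 (y) x 34 (z) mm, about 0.3 kg, loose in one of the lanes (any caddy in any lane). Origin: centre of the underside. Its +x end faces the rear stop; end faces at x = +45 and -45 mm. The plunger leaves the middle of the -x end, towards the robot. Against the rear stop its origin is at rack x = +80 mm, against the front lip at -80 mm.
- plunger_3 (a joint): Slide of caddy_3's plunger, in m: 0 = pushed right in, 0.036 = pulled fully out, between = partly out. Stem 10 mm wide, dark T-head 24 wide x 8 thick x 16 high mm, 11 to 27 mm above the caddy's underside; the housing's end face is bare from 12 to 35 mm either side of it. It stays where it is put; about 2 N shifts it.
- plunger_3_head (a point): Middle of the outer face of the T-head of caddy_3's plunger, 19 mm above the caddy's underside, 10 mm plus the slide's value ahead of the housing's front face.
- link_module: Bystander: flat metal plug-in module 16 x 80 x 10 mm lying on the rack's right-hand ledge; origin at the centre of its underside.
- battery: Bystander: black battery pack 45 x 69 x 17 mm on the bench to the right of the rack; origin at the centre of its underside.
- handset: Bystander: black handset 69 x 152 x 16 mm on the bench at the front right; origin at the centre of its underside.
Things that resemble listed ones, but are neither listed nor needed, are in the scene too. What is shaped like the caddy_2 but blue is not meant.

How it is judged:
By the outcome, as a careful person would: the job done as asked, in the order asked, and still so for the second after the job is handed in, with the robot touching nothing.
It also fails if it takes over 51 s, if anything falls off the work surface, if the arm or the gripper's body presses on something with over 40 N, if the wrist force passes 120 N, or if a joint passes its speed limit or range.

### The arm

A 6-joint arm with a two-finger parallel gripper is mounted at the origin on a cart in front of the work surface, level with it; the furniture and walls round the work are solid. World frame = base frame: x ahead of the robot, y to its left, z up, the work surface at z = 0. Lengths are in mm, angles in rad, forces in N, time in s.
With the tool pointing down it reaches from about 350 to 800 mm from the base axis. Payload 7.3 kg.
Tool frame: the origin (TCP) lies midway between the tips of the shut fingers; the grasp point (between the pads) lies 19 mm behind it; z points along the fingers, y is the line along which they close (so a half turn about z gives the same grasp; the last joint's range is limited). The gripper opens to 85 mm and grips with 20 to 120 N. Pads are 22 mm wide; open, the fingers measure 114 mm over their backs; the gripper's body (76 mm by 85 mm) begins 54 mm behind the grasp point. The pads swing forward as they close: fully open they stand 13 mm farther back than shut.
Start: joints at [-1.338, 0.342, 1.524, -0, 1.275, -0.146], TCP at [194.171, -487.793, 231.322] pointing down, gripper open.
Joint ranges: [-2.53, 2.53], [-0.77, 2.02], [0.04, 2.7], [-1, 4.14], [0.28, 2.66], [-3.11, 3.11]. Speed limits (rad/s): [2.57, 2.57, 3.14, 3.14, 3.14, 3.14].

### API

Orientations are given as a unit quaternion [x, y, z, w].
In Python, from station import bot gives the robot as it stands.
- The arm moves only by the shell command python3 -m creep 'ROWS' [OPENING]. ROWS is text: rows parted by semicolons, each of 4 numbers parted by spaces: the shift along the tool's x, y, z in cm, then the turn about the tool's z in degrees. A call has 1 to 20 rows; each row shifts and turns the commanded pose from where the row before left it, along the tool's axes as they then stand; what a row does not reach is not made up. A row lasts 1/10 s, in which the tool goes at most 50 mm and 8.59 degrees, less where a joint would pass 70% of its speed; a pose out of reach is approached as far as the arm can. A call is refused whole if a number of a shift passes 5 or a number of a turn 8.59, either way. A call with a gripper value outside its range is refused whole. OPENING is the opening, from 0 (shut) to 1 (fully open), set as the call begins (- or left out, the last holds). The fingers move at their own pace and stop on an object; the grip force is fixed at half the most. Time passes only in rows, so rows that do not move let the fingers close. It gives the time, the measured TCP pose, the force, the opening and the grip force at its end, in the units of the state.
- bot.sense(): the state, without advancing time (a new reading comes with each control period).
- bot.camera(name): name is "side" or "top" or "wrist"; returns a dict with "img" (480x640x3 uint8, red, green, blue), "depth" (480x640 float32, mm along the optical axis (not along the pixel's ray), 0 where there is no reading), "mtx" (3x3 intrinsics, pixels), "rvec" (rotation vector, rad) and "tvec" (3), from world to camera coordinates, as OpenCV has them; the wrist camera has in their place "hand_eye" (4x4, takes a point from camera to tool coordinates, whose origin is the TCP and whose axes are the flange's). Camera axes: x right, y down, z forward; pixel columns grow to the right and rows downward; lengths in mm; the calibration is good to about 2 mm. A picture is of the moment at which its call begins: read the wrist's pose just before it.
- bot.job_done(): hands the job in; it is judged then, once.
The state is a dict: "clock": time; "q": joint angles; "qvel": joint speeds; "joint_efforts": joint torques, N m; "tool_pos": TCP position; "orientation": TCP orientation; "ft_force": force on the tool from outside, world axes, zero at the start; "moment": the same for the moment, N m; "finger_gap": opening from 0.0 (shut) to 1.0 (fully open); "finger_force": force on a finger pad.
Only numpy, scipy, OpenCV 4.12 (cv2) and the standard library are available. Lean on these libraries where they do the work, as an engineer would, in place of code of your own. Each camera call takes 0.05 s, during which the arm holds its last target. There are 200 camera calls.

## Working session

There is one attempt and no reset: what is moved stays moved. The work goes in short steps, Python scripts to look and compute and a shell command to move; the robot and the scene stay as the last step left them, time stands still between calls to the robot, and variables do not carry over. Pictures are saved under pics/ and viewed, at most 10 in all, crops included, and the job is handed in when it is done.

```bash
mkdir -p pics; ls; cat > h.py <<'E'
import numpy as np,cv2
from station import bot
def grab(n):
    s=bot.sense(); c=bot.camera(n)
    K=np.array(c["mtx"],float)
    if n=="wrist":
        from scipy.spatial.transform import Rotation as R
        T=np.eye(4);T[:3,:3]=R.from_quat(s["orientation"]).as_matrix();T[:3,3]=s["tool_pos"]
        M=T@np.array(c["hand_eye"])
    else:
        M=np.eye(4);Rm=cv2.Rodrigues(np.array(c["rvec"],float))[0]
        M[:3,:3]=Rm.T;M[:3,3]=-Rm.T@np.array(c["tvec"],float).ravel()
    return c["img"],c["depth"],K,M,s
def cloud(d,K,M):
    v,u=np.mgrid[:480,:640];p=np.stack([(u-K[0,2])/K[0,0]*d,(v-K[1,2])/K[1,1]*d,d],-1)
    return p@M[:3,:3].T+M[:3,3]
def onplane(uv,z,K,M):
    uv=np.atleast_2d(uv);r=np.c_[(uv[:,0]-K[0,2])/K[0,0],(uv[:,1]-K[1,2])/K[1,1],np.ones(len(uv))]@M[:3,:3].T
    return M[:3,3]+r*((z-M[2,3])/r[:,2:])
E
python3 - <<'E'
from h import *
for n in("top","side"):
    i,d,K,M,s=grab(n);cv2.imwrite(f"pics/{n}.png",i[...,::-1]);np.savez(f"{n}.npz",i=i,d=d,K=K,M=M);print(n,M.round(2).tolist())
print(s)
E
```

```text
pics
top [[-0.02, -0.99, 0.12, 412.53], [-1.0, 0.01, -0.03, -45.9], [0.03, -0.12, -0.99, 936.22], [0.0, 0.0, 0.0, 1.0]]
side [[1.0, -0.0, -0.0, 531.55], [0.0, -0.4, 0.92, -1152.05], [-0.0, -0.92, -0.4, 533.19], [0.0, 0.0, 0.0, 1.0]]
{'clock': 0.05, 'q': array([-1.33797778e+00,  3.42694201e-01,  1.52499655e+00, -1.08457787e-05,
        1.27539181e+00, -1.45996071e-01]), 'qvel': array([-0.00045481, -0.00047893, -0.00081525,  0.00085639,  0.00021373,
       -0.00020741]), 'joint_efforts': array([ 2.23658513e-03, -4.34867013e+01, -2.46796274e+01, -2.18376664e-05,
        4.32350178e-03,  1.88723601e-05]), 'tool_pos': array([ 194.08385406, -487.38844602,  230.64790023]), 'orientation': array([ 9.82115428e-01,  1.88278336e-01, -3.75112744e-05, -7.44030000e-04]), 'ft_force': array([ 0.28851485,  0.30631495, -0.63442637]), 'moment': array([ 0.03775858, -0.00616271,  0.00493723]), 'finger_force': 0.0, 'finger_gap': 1.0012921308819307}
```

View pics/top.png

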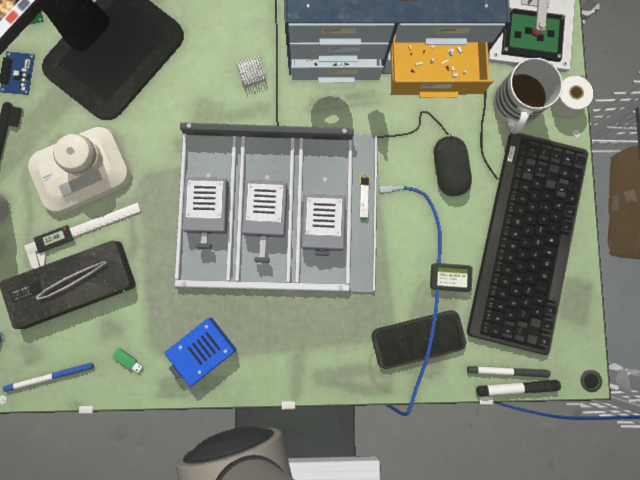

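View pics/side.png

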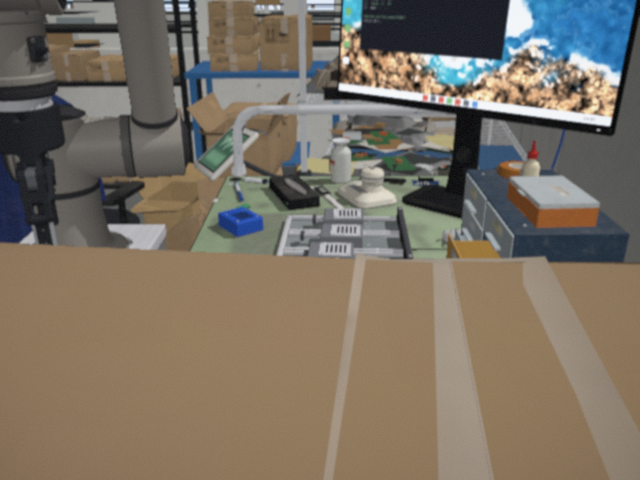

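The top view shows left caddy (206,205) with its plunger partly or fully in (head ≈205,241), the middle one (264,210) far out (head ≈262,257), and the right one (324,222) short (head ≈324,248). The side view is mostly blocked by a box. Next I'll measure.

```bash
python3 - <<'E'
from h import *
f=np.load("top.npz");i,d,K,M=[f[k] for k in"idKM"];P=cloud(d,K,M)
cv2.imwrite("pics/crop.png",cv2.resize(i[110:300,165:385],None,fx=3.15,fy=3.15,interpolation=cv2.INTER_CUBIC)[...,::-1])
z=P[...,2];print("K",K[0,0])
roi=np.zeros(z.shape,bool);roi[140:285,178:350]=1
n,l,st,c=cv2.connectedComponentsWithStats(((z>33)&(z<46)&roi).astype(np.uint8))
for k in range(1,n):
    if st[k,4]>300:
        q=P[l==k];r=cv2.minAreaRect(q[:,:2].astype(np.float32));print("caddy",st[k],r,np.median(q[:,2]))
roi=np.zeros(z.shape,bool);roi[115:145,175:360]=1
m=(z>30)&(z<50)&roi;q=P[m];r=cv2.minAreaRect(q[:,:2].astype(np.float32));print("stop",r,cv2.boxPoints(r).round(1).tolist(),np.median(q[:,2]))
for nm,uv,zz in[("headL",(205,246),24),("headM",(262,260),24),("headR",(324,250),24)]:
    print(nm,onplane(uv,zz,K,M)); u,v=uv;print([(vv,P[vv,u].round(0).tolist()) for vv in range(v-20,v+6,2)])
E
```

```text
K 550.1944449757475
caddy [ 182  177   45   55 2294] ((572.2781982421875, 122.14897155761719), (70.36750793457031, 90.62649536132812), 88.18446350097656) 38.16714835545457
caddy [ 242  180   45   56 2276] ((565.29248046875, 23.986371994018555), (70.27843475341797, 90.8682861328125), 86.72805786132812) 38.189077635581725
caddy [ 302  194   44   56 2261] ((541.2907104492188, -73.77449035644531), (69.86656188964844, 90.38194274902344), 86.68901824951172) 38.41019193921181
stop ((698.3825073242188, 18.76282501220703), (290.3341369628906, 16.205049514770508), 87.58267211914062) [[684.2000122070312, -125.9000015258789], [700.4000244140625, -126.5999984741211], [712.5999755859375, 163.5], [696.4000244140625, 164.10000610351562]] 38.283812431657566
headL [[503.60030461 122.51481877  24.        ]]
[(226, [535.0, 120.0, 37.0]), (228, [532.0, 120.0, 40.0]), (230, [529.0, 121.0, 35.0]), (232, [526.0, 122.0, 28.0]), (234, [523.0, 122.0, 29.0]), (236, [520.0, 122.0, 25.0]), (238, [516.0, 121.0, 30.0]), (240, [513.0, 122.0, 28.0]), (242, [510.0, 122.0, 27.0]), (244, [506.0, 121.0, 31.0]), (246, [50
[... 215 characters left out ...]
, [502.0, 28.0, 31.0]), (248, [499.0, 28.0, 26.0]), (250, [495.0, 28.0, 26.0]), (252, [492.0, 28.0, 26.0]), (254, [489.0, 28.0, 26.0]), (256, [485.0, 28.0, 28.0]), (258, [482.0, 28.0, 28.0]), (260, [479.0, 28.0, 31.0]), (262, [477.0, 30.0, 5.0]), (264, [474.0, 30.0, 3.0])]
headR [[494.23153688 -74.41232245  24.        ]]
[(230, [526.0, -74.0, 40.0]), (232, [523.0, -74.0, 37.0]), (234, [519.0, -74.0, 40.0]), (236, [516.0, -74.0, 37.0]), (238, [513.0, -74.0, 38.0]), (240, [510.0, -74.0, 37.0]), (242, [506.0, -74.0, 36.0]), (244, [503.0, -74.0, 36.0]), (246, [499.0, -74.0, 40.0]), (248, [496.0, -74.0, 39.0]), (250, [494.0, -74.0, 31.0]), (252, [490.0, -74.0, 30.0]), (254, [487.0, -74.0, 29.0])]
```

View pics/crop.png

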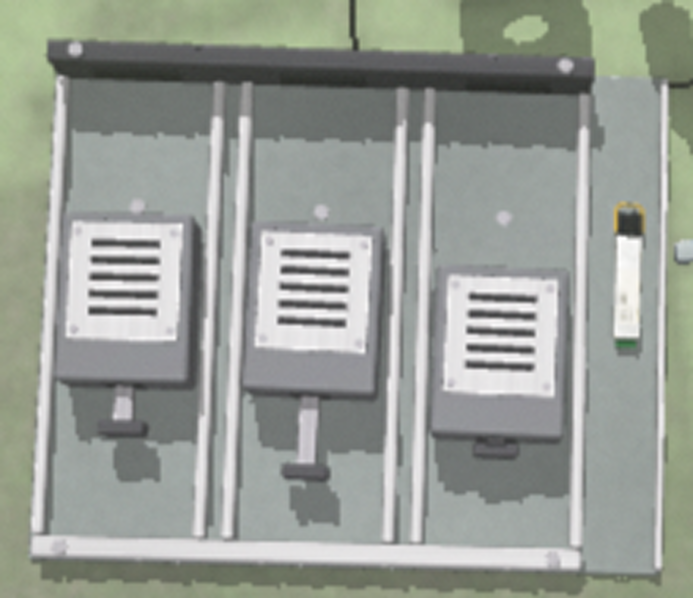

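Right plunger is in, the left is partly out (~16 mm) and the middle is fully out. So the right caddy goes back first, then left and middle come forward. Rack yaw is about -2.5°. I'll turn the tool and move over the front of the right lane.

```bash
cat > t.py <<'E'
import sys;from h import *;from scipy.spatial.transform import Rotation as R
s=bot.sense();r=R.from_quat(s["orientation"]).as_matrix();t=np.array([float(a) for a in sys.argv[1:4]])
print("tool delta cm",(r.T@(t-s["tool_pos"])/10).round(2),"pos",s["tool_pos"].round(1),"xaxis deg",np.degrees(np.arctan2(r[1,0],r[0,0])).round(2),"F",s["ft_force"].round(1),"gap",round(s["finger_gap"],3),s["clock"])
E
python3 -m creep '0 0 0 8.1;0 0 0 8.1;0 0 0 8;1.8 -3.05 0 0;1.8 -3.05 0 0;1.8 -3.05 0 0;1.8 -3.05 0 0;1.8 -3.05 0 0;1.8 -3.05 0 0;1.8 -3.05 0 0;1.8 -3.05 0 0;1.8 -3.05 0 0;1.8 -3.05 0 0;1.8 -3.05 0 0;1.8 -3.05 0 0;1.8 -3.05 0 0;1.8 -3.05 0 0;0 0 0 0;0 0 0 0' 0.47
python3 t.py 465 -71.5 100
python3 - <<'E'
from h import *
i,d,K,M,s=grab("wrist");cv2.imwrite("pics/w1.png",i[...,::-1])
E
```

```text
clock: 2.0
tool_pos: [464.4, -71.6, 230.8]
orientation: [1.0, -0.021, -0.001, 0.0]
ft_force: [0.0, 0.3, -0.8]
finger_gap: 0.467
finger_force: 0.0
tool delta cm [ 8.000e-02 -1.000e-02  1.308e+01] pos [464.4 -71.6 230.8] xaxis deg -2.38 F [ 0.   0.3 -0.8] gap 0.467 2.0
```

View pics/w1.png

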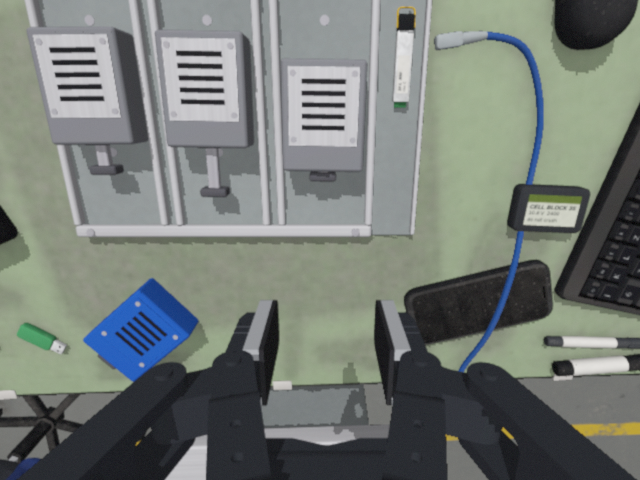

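Wrist view: the right caddy (323,115) has its head flush with the face (322,176) and lines up with the fingers (mid column ≈325). Now I'll go down in front of it.

```bash
python3 -m creep '0 0 2.5 0;0 0 2.5 0;0 0 2.5 0;0 0 2.5 0;0 0 2.5 0;0 0 2.5 0;0 0 2.5 0;0 0 2 0;0 0 0.9 0;0 0 0.6 0;0 0 0.3 0;0 0 0 0'; python3 t.py 587 -77 18
python3 - <<'E'
from h import *
i,d,K,M,s=grab("wrist");cv2.imwrite("pics/w2.png",i[...,::-1])
E
```

```text
clock: 3.25
tool_pos: [464.8, -72.5, 18.6]
orientation: [1.0, -0.022, 0.0, 0.0]
ft_force: [-0.3, -0.1, 0.3]
finger_gap: 0.472
finger_force: 0.0
tool delta cm [12.23 -0.09  0.07] pos [464.8 -72.5  18.6] xaxis deg -2.52 F [-0.3 -0.1  0.3] gap 0.472 3.25
```

View pics/w2.png

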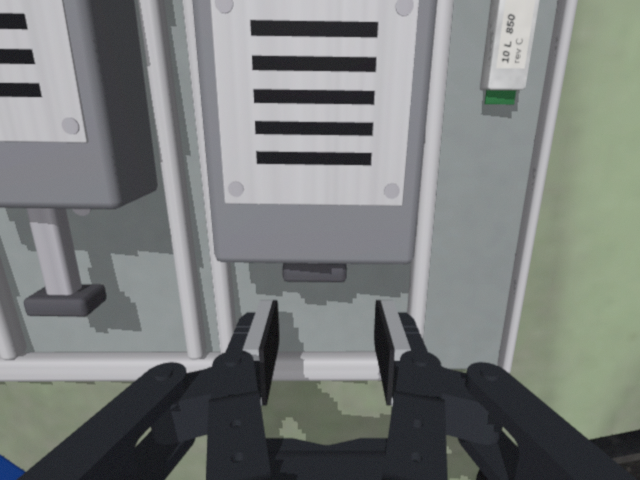

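The plunger head (314,272) and caddy centre sit about 3 mm left of the finger middle (325). I'll shift left a little and push.

```bash
python3 -m creep '0 -0.3 0 0;0.6 0 0 0;0.6 0 0 0;0.6 0 0 0;0.6 0 0 0;0.6 0 0 0;0.6 0 0 0;0.6 0 0 0;0.6 0 0 0;0.6 0 0 0;0.6 0 0 0;0.6 0 0 0;0.6 0 0 0;0.6 0 0 0;0.6 0 0 0;0.6 0 0 0;0.6 0 0 0;0.6 0 0 0;0.6 0 0 0'; python3 t.py 587 -77 18
python3 -m creep '0.3 0 0 0;0.3 0 0 0;0.2 0 0 0;0.2 0 0 0;0.1 0 0 0;0.1 0 0 0'; python3 t.py 587 -77 18
```

```text
clock: 5.2
tool_pos: [573.1, -73.9, 18.3]
orientation: [1.0, -0.022, 0.0, 0.0]
ft_force: [-1.5, -0.5, -1.3]
finger_gap: 0.469
finger_force: 0.8
tool delta cm [1.41 0.25 0.03] pos [573.1 -73.9  18.3] xaxis deg -2.5 F [-1.5 -0.5 -1.3] gap 0.469 5.2
clock: 5.8
tool_pos: [584.4, -74.4, 18.3]
orientation: [1.0, -0.022, -0.0, 0.0]
ft_force: [-3.3, 0.3, 0.9]
finger_gap: 0.469
finger_force: 1.5
tool delta cm [0.27 0.25 0.03] pos [584.4 -74.4  18.3] xaxis deg -2.5 F [-3.3  0.3  0.9] gap 0.469 5.8
```

Next, small steps until the force rises.

```bash
python3 -m creep '0.1 0 0 0;0.1 0 0 0;0 0 0 0';  python3 -m creep '0.1 0 0 0;0.1 0 0 0;0 0 0 0' | grep -E 'pos|ft_';python3 -m creep '0.1 0 0 0;0 0 0 0' | grep -E 'pos|ft_'
```

```text
clock: 6.1
tool_pos: [586.8, -74.6, 18.4]
orientation: [1.0, -0.022, 0.0, 0.0]
ft_force: [-1.7, -0.6, 1.5]
finger_gap: 0.471
finger_force: 1.1
tool_pos: [588.8, -74.6, 18.4]
ft_force: [-3.5, 0.6, 2.1]
tool_pos: [588.9, -74.6, 18.3]
ft_force: [-5.9, -0.0, 4.6]
```

```bash
python3 -m creep '0.1 0 0 0;0.1 0 0 0;0 0 0 0' | grep -E 'pos|ft_'; python3 -m creep '0.1 0 0 0;0 0 0 0' | grep -E 'pos|ft_'
```

```text
tool_pos: [588.9, -74.6, 18.2]
ft_force: [-13.5, -0.9, 10.1]
tool_pos: [588.9, -74.6, 18.1]
ft_force: [-16.1, -0.8, 12.5]
```

```bash
python3 - <<'E'
from h import *
i,d,K,M,s=grab("wrist");cv2.imwrite("pics/w3.png",i[...,::-1])
E
```

```text
(no output)
```

View pics/w3.png

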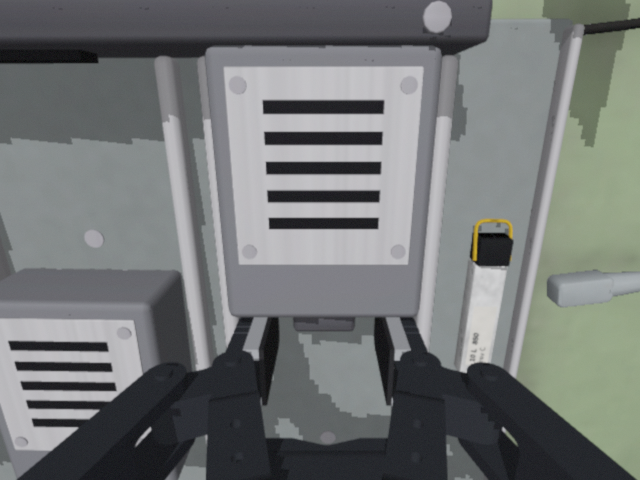

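The right caddy touches the rear stop and its head is still in (323,323). I'll retreat, rise, and go behind the middle caddy.

```bash
python3 -m creep '-1 0 0 0;-1 0 0 0;-1 0 0 0;0 0 -2.5 0;0 0 -2.5 0;0 0 -2.5 0;0 0 -1.5 0;1.9 -1.9 0 0;1.9 -1.9 0 0;1.9 -1.9 0 0;1.9 -1.9 0 0;1.2 -1.9 0 0;0 0 0 0'; python3 t.py 650 22 18
python3 - <<'E'
from h import *
i,d,K,M,s=grab("wrist");cv2.imwrite("pics/w4.png",i[...,::-1])
E
```

```text
clock: 8.45
tool_pos: [656.1, 20.0, 108.0]
orientation: [1.0, -0.021, 0.001, -0.0]
ft_force: [-0.6, 0.2, 0.1]
finger_gap: 0.468
finger_force: 0.0
tool delta cm [-0.64 -0.17  9.  ] pos [656.1  20.  108. ] xaxis deg -2.36 F [-0.6  0.2  0.1] gap 0.468 8.45
```

View pics/w4.png

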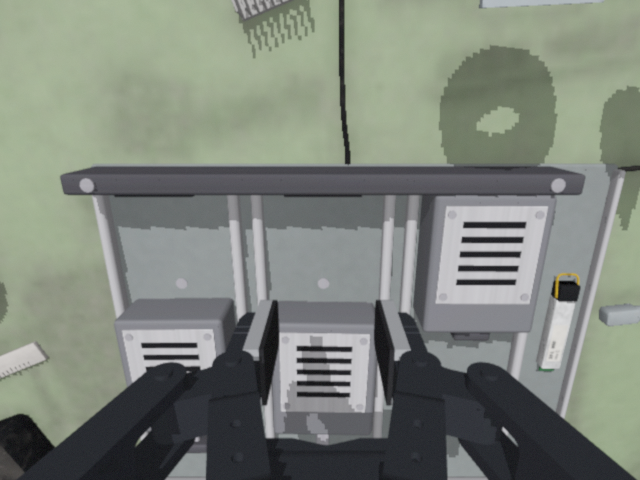

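The view is aligned: middle caddy rear edge at row ~303, centre column ~325, same as the fingers. Go down and pull forward.

```bash
python3 -m creep '-0.6 -0.2 0 0;0 0 2 0;0 0 2 0;0 0 2 0;0 0 1.5 0;0 0 1 0;0 0 0.5 0;0 0 0 0'|grep -E 'pos|ft_'; python3 -m creep '-0.6 0 0 0;-0.6 0 0 0;-0.6 0 0 0;-0.6 0 0 0;-0.6 0 0 0;-0.6 0 0 0;-0.6 0 0 0;-0.6 0 0 0;-0.6 0 0 0;-0.6 0 0 0;-0.6 0 0 0;-0.6 0 0 0;-0.6 0 0 0;-0.6 0 0 0;-0.6 0 0 0;-0.4 0 0 0;-0.2 0 0 0;0 0 0 0'; python3 t.py 545 26 18
```

```text
tool_pos: [648.5, 19.7, 18.0]
ft_force: [0.4, -0.5, 0.1]
clock: 11.1
tool_pos: [552.0, 24.1, 18.0]
orientation: [1.0, -0.022, -0.001, 0.0]
ft_force: [0.8, -0.3, 0.8]
finger_gap: 0.47
finger_force: 0.2
tool delta cm [-0.7  -0.16  0.  ] pos [552.   24.1  18. ] xaxis deg -2.49 F [ 0.8 -0.3  0.8] gap 0.47 11.1
```

```bash
python3 -m creep '-0.2 0 0 0;-0.2 0 0 0;-0.1 0 0 0;0 0 0 0'|grep -E 'pos|ft_'; for k in 1; do python3 -m creep '-0.1 0 0 0;-0.1 0 0 0;0 0 0 0'|grep -E 'pos|ft_'; done; python3 -m creep '-0.1 0 0 0;0 0 0 0'|grep -E 'pos|ft_'; python3 -m creep '-0.1 0 0 0;0 0 0 0'|grep -E 'pos|ft_'
```

```text
tool_pos: [547.2, 24.3, 18.0]
ft_force: [0.8, 0.1, 0.9]
tool_pos: [545.5, 24.4, 18.2]
ft_force: [1.3, 0.7, -0.4]
tool_pos: [545.0, 24.4, 18.4]
ft_force: [1.5, 0.4, 0.0]
tool_pos: [544.9, 24.4, 18.7]
ft_force: [5.3, 0.5, 0.1]
```

```bash
python3 -m creep '-0.1 0 0 0;-0.1 0 0 0;0 0 0 0'|grep -E 'pos|ft_'; python3 -m creep '1 0 0 0;1 0 0 0;1 0 0 0;0 0 -2 0;0 0 -2.5 0;0 0 -2.5 0;0 0 -2 0;1.9 -1.9 0 0;1.9 -1.9 0 0;1.9 -1.9 0 0;1.7 -1.9 0 0;0 -1.9 0 0;0 0 0 0'|grep -E 'pos|ft_'; python3 t.py 657 121 18
python3 - <<'E'
from h import *
i,d,K,M,s=grab("wrist");cv2.imwrite("pics/w5.png",i[...,::-1])
E
```

```text
tool_pos: [544.8, 24.4, 19.4]
ft_force: [7.3, 0.6, 0.5]
tool_pos: [649.1, 117.4, 107.4]
ft_force: [0.3, 0.4, -0.1]
tool delta cm [ 0.79 -0.39  8.94] pos [649.1 117.4 107.4] xaxis deg -2.35 F [ 0.3  0.4 -0.1] gap 0.474 13.8
```

View pics/w5.png

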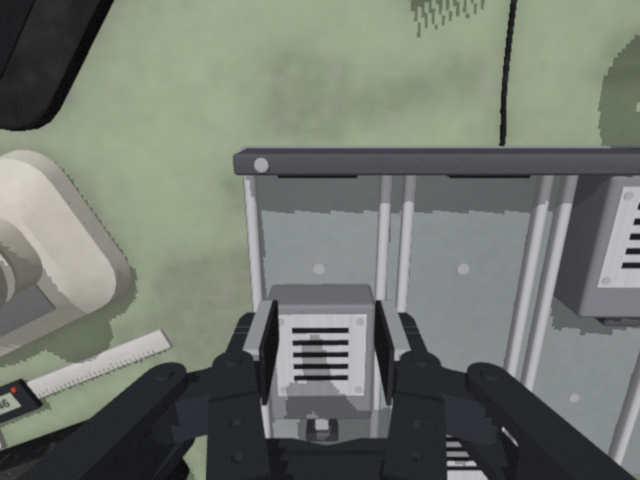

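The left caddy (centre col 321) lines up with the fingers to ~2 mm, rear edge ahead of the finger drop point. Same manoeuvre.

```bash
python3 -m creep '0.7 -0.1 0 0;0 0 2 0;0 0 2 0;0 0 2 0;0 0 1.5 0;0 0 1 0;0 0 0.5 0;0 0 0 0'|grep -E 'pos|ft_'; python3 -m creep '-0.6 0 0 0;-0.6 0 0 0;-0.6 0 0 0;-0.6 0 0 0;-0.6 0 0 0;-0.6 0 0 0;-0.6 0 0 0;-0.6 0 0 0;-0.6 0 0 0;-0.6 0 0 0;-0.6 0 0 0;-0.6 0 0 0;-0.6 0 0 0;-0.6 0 0 0;-0.6 0 0 0;-0.6 0 0 0;-0.3 0 0 0;0 0 0 0'|grep -E 'pos|ft_'; python3 t.py 549.5 121 18
```

```text
tool_pos: [656.8, 115.4, 18.0]
ft_force: [-0.5, 0.1, 0.1]
tool_pos: [556.8, 119.9, 17.9]
ft_force: [0.1, -1.1, -0.3]
tool delta cm [-0.73 -0.07 -0.  ] pos [556.8 119.9  17.9] xaxis deg -2.49 F [ 0.1 -1.1 -0.3] gap 0.464 16.45
```

```bash
python3 -m creep '-0.2 0 0 0;-0.2 0 0 0;-0.1 0 0 0;0 0 0 0'|grep -E 'pos|ft_'; python3 -m creep '-0.1 0 0 0;-0.1 0 0 0;0 0 0 0'|grep -E 'pos|ft_'; python3 -m creep '-0.1 0 0 0;0 0 0 0'|grep -E 'pos|ft_'; python3 -m creep '-0.1 0 0 0;0 0 0 0'|grep -E 'pos|ft_'; python3 -m creep '-0.1 0 0 0;0 0 0 0'|grep -E 'pos|ft_'
```

```text
tool_pos: [552.4, 120.1, 18.0]
ft_force: [0.0, 0.4, 1.0]
tool_pos: [550.8, 120.2, 18.2]
ft_force: [0.2, 0.1, 0.1]
tool_pos: [549.9, 120.3, 18.3]
ft_force: [0.3, -0.3, -1.2]
tool_pos: [549.0, 120.3, 18.3]
ft_force: [1.6, 0.5, -0.4]
tool_pos: [548.9, 120.4, 18.7]
ft_force: [4.7, 0.4, -0.1]
```

Contact at 549. One firm nudge, then retreat and check with the top camera.

```bash
python3 -m creep '-0.1 0 0 0;-0.1 0 0 0;0 0 0 0'|grep -E 'pos|ft_'; python3 -m creep '1 0 0 0;1 0 0 0;1 0 0 0;0 0 -2.5 0;0 0 -2.5 0;0 0 -2.5 0;0 0 -2.5 0;0 0 -4 0;0 0 -4 0;-2 4 0 0;-2 4 0 0;-2 4 0 0;-2 4 0 0;-2 4 0 0;-2 4 0 0;-2 4 0 0;-2 4 0 0;0 4 0 0'|grep -E 'pos|ft_'; python3 -m creep '0 4 0 0;0 4 0 0;0 4 0 0;0 4 0 0;0 0 0 0'|grep -E 'clock|pos|ft_'
python3 - <<'E'
from h import *
i,d,K,M,s=grab("top");cv2.imwrite("pics/t2.png",cv2.resize(i[110:340,165:475],None,fx=2.5,fy=2.5,interpolation=cv2.INTER_CUBIC)[...,::-1])
P=cloud(d,K,M);z=P[...,2];roi=np.zeros(z.shape,bool);roi[140:290,170:352]=1
n,l,st,c=cv2.connectedComponentsWithStats(((z>33)&(z<46)&roi).astype(np.uint8))
for k in range(1,n):
    if st[k,4]>300:
        q=P[l==k];print(cv2.minAreaRect(q[:,:2].astype(np.float32)))
E
```

```text
tool_pos: [548.8, 120.5, 19.4]
ft_force: [7.3, -0.3, -0.7]
tool_pos: [398.3, -234.7, 198.4]
ft_force: [0.7, 0.6, 0.0]
clock: 20.35
tool_pos: [392.7, -398.0, 197.6]
ft_force: [0.2, 0.0, -0.7]
((639.4159545898438, -77.71209716796875), (70.05094146728516, 81.75183868408203), 87.77721405029297)
((493.2374267578125, 126.36166381835938), (70.61559295654297, 90.23255920410156), 87.64005279541016)
((488.88067626953125, 26.539962768554688), (69.9217300415039, 90.11931610107422), 87.83820343017578)
```

View pics/t2.png

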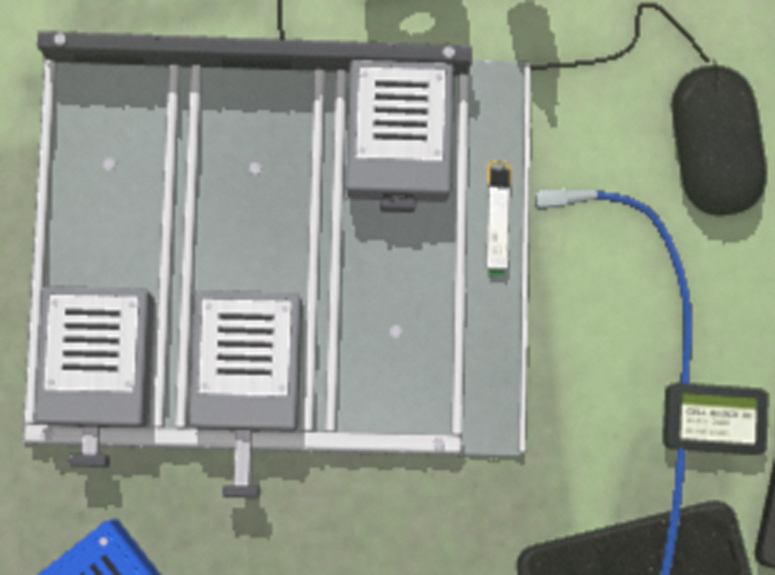

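The final view shows the right caddy against the rear stop with its plunger in. The left and middle caddies are on the lip with their plungers unchanged, and the bystanders haven't moved. The two contact positions differ by 70 mm in rack x, as expected.

```bash
python3 -c "
from station import bot
print(bot.job_done())"
```

```text
the job is handed in; nothing more can be done
None
```

I handed the job in at about 20 s of the 51 s limit: the right caddy (plunger in) sits against the rear stop, the left (partly out) and middle (fully out) rest on the front lip, and the final top view showed the plungers and the bystanders in view unmoved.

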